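# Seal the bearing well and keep the outer lid in hand

### The job

On the bearing case, slide the flat cover off the round bearing well until it is fully home over the spacer compartment. Then pick up the nested pair of lids from its riser by the inner lid's knob, lower both all the way down onto the well before letting go, and lift off the outer lid alone by its collar, leaving the inner lid seated and the cover shut. Finish while still holding the outer lid, level and well clear above the inner lid's knob, and leave the wheel, the saucer and the T-tool alone.

Things in the scene. Friction and masses are not known exactly. Their poses are not given: they have to be found in the camera images.
- case: fixed grey steel case, 140 (x) x 260 (y) x 50 mm high, origin at the centre of its underside, z up. Its -y half is solid with a round well of bearings; its +y half is an open spacer compartment. Guide rails 5 mm wide, 7 mm high run along y on its two long edges. It stands left or right of the robot, turned up to about 20 degrees
- well (a point): centre of the round well's mouth, level with the case's top face (50 mm above the worktop), axes as the case. The mouth is 82 mm across with a slightly chamfered rim, 35 mm deep
- cover (a joint): travel in m of the flat aluminium cover (122 x 122 x 5 mm, its top 5.5 mm above the case's top) that slides along the case's +y: 0 = wholly over the well, 0.130 = fully home at its stop over the spacer compartment. It starts between 0 and 0.04; friction about 1.5 N, stays where it is left
- rib (a point): middle of the upright grip rib on the cover: 60 mm along the case's x, 12 mm thick along the case's y, standing 24 mm above the cover's top; this point is 12 mm above the cover's top face. Axes as the case; it moves with the cover
- knob (a point): centre of the showing part of the inner lid's round upright knob: 16 mm diameter, 26 mm of it (13 above and below this point) shows above the outer lid's collar. z along the knob, up. This point is 61 mm above the plug's foot; with the inner lid seated it is 51 mm above well
- collar (a point): centre of the outer lid's collar: a round tube, 40 mm outside, 26 mm bore, 24 mm high (12 above and below this point), with the knob loosely through it. z along the collar, up. Nested, this point is 25 mm below knob; raised 62 mm from there, the outer lid is just clear above the knob
- inner: inner lid, steel, about 0.2 kg, origin at the centre of its plug's foot: plug 76 mm diameter, 10 mm deep, tapered foot; above it a disc 94 mm across, 10 mm thick; then the knob. Seated: plug in the well's mouth, disc flat on the case's top. At the start it stands on the riser under the outer lid
- outer: outer lid, steel, about 0.15 kg, origin at the centre of its plate's underside, 16 mm below collar: plate 108 mm across, 4 mm thick, with a rim 8 mm deep below it and the collar on top. It lies freely on the inner lid's disc: lifting the knob carries both lids, lifting the collar lifts the outer lid alone
- riser: fixed aluminium riser block, 110 x 110 x 25 mm, origin at the centre of its underside; the nested lids stand on its middle at the start
- wheel: bystander: blue urethane wheel lying flat, 54 mm diameter, 32 mm high, origin at the centre of its underside; leave alone
- saucer: bystander: white ceramic saucer of bearings, 116 mm diameter, 18 mm high, origin at the centre of its underside; leave alone
- ttool: bystander: steel T-tool lying flat, 120 mm long (x) with a 100 mm cross bar at its -x end, 12 mm thick, origin under the middle of its shaft; leave alone

How it is judged:
By the outcome, as a careful person would: the job done as asked, in the order asked, and still so for the second after the job is handed in, while the arm keeps its last pose, push and grip.
It also fails if it takes over 54 s, if anything falls off the work surface, if the arm or the gripper's body presses on something with over 40 N, if the wrist force passes 120 N, or if a joint passes its speed limit or range.

### The arm

A 6-joint arm with a two-finger parallel gripper is mounted at the origin on the work surface. World frame = base frame: x ahead of the robot, y to its left, z up, the work surface at z = 0. Lengths are in m, angles in rad, forces in N, time in s.
With the tool pointing down it reaches from about 0.35 to 0.775 m from the base axis. Payload 5.5 kg.
Tool frame: the origin (TCP) lies midway between the tips of the shut fingers; the grasp point (between the pads) lies behind it (grip_point_offset is the y of the grasp point in the tool frame, in m); y points along the fingers, x is the direction in which the jaws open and shut, and the axes are right-handed (so a half turn about y gives the same grasp; the last joint's range is limited). The gripper opens to 85 mm and grips with 20 to 120 N. Pads are 22 mm wide; open, the fingers measure 114 mm over their backs; the gripper's body (76 mm by 85 mm) begins 54 mm behind the grasp point. The pads swing forward as they close: fully open they stand 13 mm farther back than shut.
Start: joints at [-1.398, 0.313, 0.046, 1.304, 0, 1.431], TCP at [0.177, -0.547, 0.231] pointing down, gripper open.
Joint ranges: [-2.76, 2.76], [-0.86, 1.69], [-1.03, 1.26], [-2.2, 2.34], [-1.47, 1.5], [-3.14, 3.14]. Speed limits (rad/s): [2.57, 2.57, 3.14, 3.14, 3.14, 3.14].

### API

Orientations are given as a rotation vector (axis times angle).
In Python, from bench import * gives the robot as it stands. The module is installed in compiled form; this text tells all that it offers.
- The arm moves only by the tool arm_command, never from a script. Its arguments are lists of equal length, an entry for each row: "slide": the shift along the tool's x, y, z in mm, a list of three; "rot": the turn, a rotation vector about the tool's x, y, z in rad, a list of three; "gripper": the opening, from 0 (shut) to 1 (fully open). A call has 1 to 20 rows; each row shifts and turns the pose as measured when the row begins, along the tool's axes as they then stand; what a row does not reach is not made up. A row lasts 1/8 s, in which the tool goes at most 62.5 mm and 10.7 degrees, less where a joint would pass 70% of its speed; a pose out of reach is approached as far as the arm can. A call is refused whole if a number of a shift passes 62.5 or a number of a turn 0.188, either way. A call with a gripper value outside its range is refused whole. The fingers move at their own pace and stop on an object; "grip_force" is the grip in N (left out, the last holds). Time passes only in rows, so rows that do not move let the fingers close. It gives the time, the measured TCP pose, the force and the opening at its end, in the units of the state.
- get_obs(): the state, without advancing time (a new reading comes with each control period).
- read_camera(name): name is "scene" or "top" or "wrist"; returns the picture (480x640x3 uint8, red, green, blue); there is no depth.
- camera_model(name): a dict with "vfov" (degrees; the focal length in pixels is half the picture's height over the tangent of half this angle, whatever the lens; pixels are square), "cx", "cy" (the principal point, pixels), "pose" (4x4, takes a point from camera to world coordinates); the wrist camera has in their place "T_tool_cam" (4x4, takes a point from camera to tool coordinates, whose origin is the TCP and whose axes are the tool frame's). Camera axes: x right, y down, z forward; pixel columns grow to the right and rows downward; lengths in m; the calibration is good to about 2 mm. A picture is of the moment at which its call begins: read the wrist's pose just before it. camera_model takes no time and is no camera call.
- sign_off(): hands the job in, once; it reports no verdict.
The state is a dict: "time_s": time; "q": joint angles; "joint_vel": joint speeds; "joint_efforts": joint torques, N m; "position": TCP position; "tcp_rot": TCP orientation; "force": force on the tool from outside, world axes, zero at the start; "wrist_torque": the same for the moment, N m; "opening": opening from 0.0 (shut) to 1.0 (fully open).
Only numpy, scipy, OpenCV 4.12 (cv2) and the standard library are available. Lean on these libraries where they do the work, as an engineer would, in place of code of your own. Each camera call takes 0.05 s, during which the arm holds its last target. There are 200 camera calls.

## Working session

There is one attempt and no reset: what is moved stays moved. The work goes in short steps, Python scripts to look and compute and a tool call to move; the robot and the scene stay as the last step left them, time stands still between calls to the robot, and variables do not carry over. Pictures are saved under pics/ and viewed, about 8 in all and at most 12, crops included, and the job is handed in when it is done.

Besides the shell and the picture viewer there is one more tool, called after "Emit:" as name(argument=value, ...), one argument or row to a line, values as JSON. arm_command: Moves the arm, as the interface text tells. Its arguments: {"type":"object","properties":{"slide":{"type":"array","items":{"type":"array","items":{"type":"number"}}},"rot":{"type":"array","items":{"type":"array","items":{"type":"number"}}},"gripper":{"type":"array","items":{"type":"number"}},"grip_force":{"type":"number"}},"required":["slide","rot","gripper"]}

```bash
mkdir -p pics; cat > h.py <<'E'
from bench import *
import numpy as np, cv2
from scipy.spatial.transform import Rotation as R
def save(n,f):
    im=read_camera(n); cv2.imwrite(f,im[:,:,::-1]); return im
def cam(n):
    m=camera_model(n); f=240/np.tan(np.radians(m['vfov'])/2)
    if 'pose' in m: T=np.array(m['pose'])
    else:
        o=get_obs(); T=np.eye(4); T[:3,:3]=R.from_rotvec(o['tcp_rot']).as_matrix(); T[:3,3]=o['position']; T=T@np.array(m['T_tool_cam'])
    return f,m['cx'],m['cy'],T
def ray(c,u,v,z):
    f,cx,cy,T=c; d=T[:3,:3]@np.array([(u-cx)/f,(v-cy)/f,1]); o=T[:3,3]
    return o+d*(z-o[2])/d[2]
def proj(c,p):
    f,cx,cy,T=c; q=T[:3,:3].T@(np.array(p)-T[:3,3]); return np.array([cx+f*q[0]/q[2],cy+f*q[1]/q[2]])
E
python3 - <<'E'
from h import *
o=get_obs();print(o)
print(R.from_rotvec(o['tcp_rot']).as_matrix().round(3))
import bench; print([k for k in dir(bench) if not k.startswith('_')]); print(getattr(bench,'grip_point_offset',None))
for n in('top','scene','wrist'):
    save(n,f'pics/{n}0.png'); m=camera_model(n); print(n,m)
E
```

```text
{'time_s': 0.0, 'q': array([-1.39759768e+00,  3.14005911e-01,  4.49863326e-02,  1.30358054e+00,
       -1.24990321e-05,  1.43122079e+00]), 'joint_vel': array([ 0.00135091, -0.00021877, -0.00164296,  0.00077977,  0.00061488,
        0.00046556]), 'joint_efforts': array([ 3.35096565e-04, -4.80629826e+01,  2.98531187e+01,  1.92900124e-02,
       -1.78388209e-04, -2.88616171e-06]), 'position': array([ 0.17684085, -0.54660606,  0.23040873]), 'tcp_rot': array([-1.33980569,  0.97667748, -0.97451283]), 'force': array([-0.06860192,  0.17877362, -0.35439529]), 'wrist_torque': array([-0.01267989, -0.0157272 , -0.02783512]), 'opening': 1.0014325522169012}
[[ 0.308 -0.     0.951]
 [-0.951  0.002  0.308]
 [-0.002 -1.     0.   ]]
['PlanningError', 'camera_model', 'get_obs', 'grip_point_offset', 'read_camera', 'sign_off']
-0.0187
top {'vfov': 56.343315518859164, 'cx': 325.91026151522084, 'cy': 241.7137730618914, 'pose': array([[-0.02819649, -0.98981881,  0.13951232,  0.50162838],
       [-0.99957837,  0.02695201, -0.01080188, -0.00240685],
       [ 0.00693177, -0.13975807, -0.99016142,  0.93209937],
       [ 0.        ,  0.        ,  0.        ,  1.        ]])}
scene {'vfov': 44.626860248781334, 'cx': 320.9710942592202, 'cy': 232.2705572450122, 'pose': array([[-0.90551788,  0.33061181, -0.26595714,  0.88904843],
       [ 0.42420813,  0.69178804, -0.58436014,  0.50893733],
       [-0.00921039, -0.64196974, -0.76667465,  0.75128894],
       [ 0.        ,  0.        ,  0.        ,  1.        ]])}
wrist {'vfov': 71.5097301189143, 'cx': 321.2936793959042, 'cy': 235.50638879890283, 'T_tool_cam': array([[ 9.99999138e-01, -2.20396671e-04,  1.29455662e-03,
        -5.09398974e-04],
       [-1.30628268e-03, -2.67884966e-01,  9.63450019e-01,
        -1.42088200e-01],
       [ 1.34451078e-04, -9.63450879e-01, -2.67885023e-01,
         6.78646858e-02],
       [ 0.00000000e+00,  0.00000000e+00,  0.00000000e+00,
         1.00000000e+00]])}
```

View pics/top0.png

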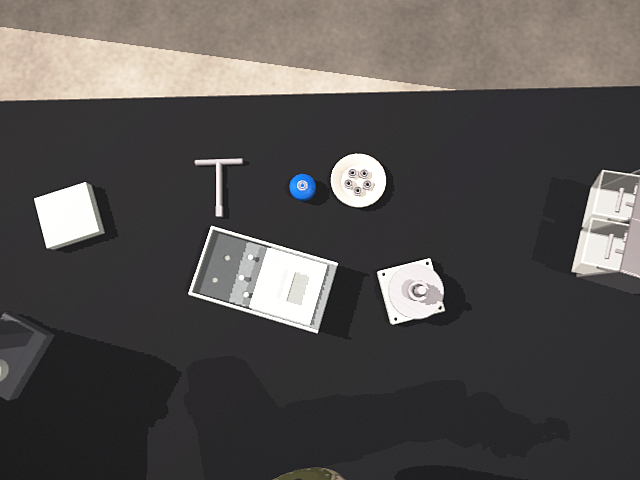

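View pics/scene0.png

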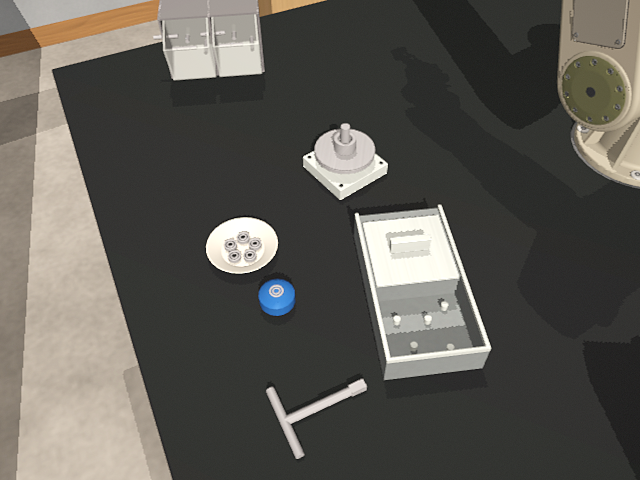

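The top view shows the case with corners near (211,227), (337,263), (318,332) and (190,293), with the cover over its right half and the rib near (297,287). The lids are near (418,290), and the bystanders lie above the case. The scene view shows the knob at about (345,130) and the rib at about (410,243).

```bash
python3 - <<'E'
from h import *
t=cam('top'); s=cam('scene')
for p in [(211,227),(337,263),(318,332),(190,293)]: print('corner',ray(t,*p,.055).round(4))
for p in [(357,209),(440,207),(489,350),(386,377)]: print('scene corner',ray(s,*p,.055).round(4))
def tri(a,b):
    A=[];B=[]
    for c,(u,v) in((t,a),(s,b)):
        d=ray(c,u,v,0)-c[3][:3,3]; d/=np.linalg.norm(d); P=np.eye(3)-np.outer(d,d); A.append(P);B.append(P@c[3][:3,3])
    return np.linalg.solve(sum(A),sum(B))
print('rib',tri((299,287),(410,240)).round(4), ray(t,299,287,.0795).round(4))
print('riser corners',[ray(t,*p,.025).round(4) for p in[(377,271),(431,259),(445,311),(391,325)]])
import bench
for n,(x0,y0,x1,y1) in {'top':(180,215,460,345),'scene':(295,110,500,385)}.items():
    im=cv2.imread(f'pics/{n}0.png')[y0:y1,x0:x1]
    k=2.8 if n=='top' else 2; cv2.imwrite(f'pics/{n}c.png',cv2.resize(im,None,fx=k,fy=k,interpolation=cv2.INTER_CUBIC))
a=cv2.imread('pics/topc.png');b=cv2.imread('pics/scenec.png')
H=max(a.shape[0],b.shape[0]); a=cv2.copyMakeBorder(a,0,H-a.shape[0],0,0,0)
b=cv2.copyMakeBorder(b,0,H-b.shape[0],0,0,0)
cv2.imwrite('pics/cc.png',np.vstack([a[:364]])); print(a.shape,b.shape)
E
```

```text
corner [0.6609 0.2149 0.055 ]
corner [ 0.5824 -0.0326  0.055 ]
corner [0.4505 0.0082 0.055 ]
corner [0.5319 0.2546 0.055 ]
scene corner [ 0.5746 -0.041   0.055 ]
scene corner [0.4524 0.0128 0.055 ]
scene corner [0.5329 0.2585 0.055 ]
scene corner [0.675  0.2339 0.055 ]
rib [0.5336 0.0462 0.0525] [0.5366 0.0417 0.0795]
riser corners [array([ 0.5667, -0.1141,  0.025 ]), array([ 0.5881, -0.2252,  0.025 ]), array([ 0.4827, -0.247 ,  0.025 ]), array([ 0.4583, -0.1373,  0.025 ])]
(550, 784, 3) (550, 410, 3)
```

View pics/cc.png

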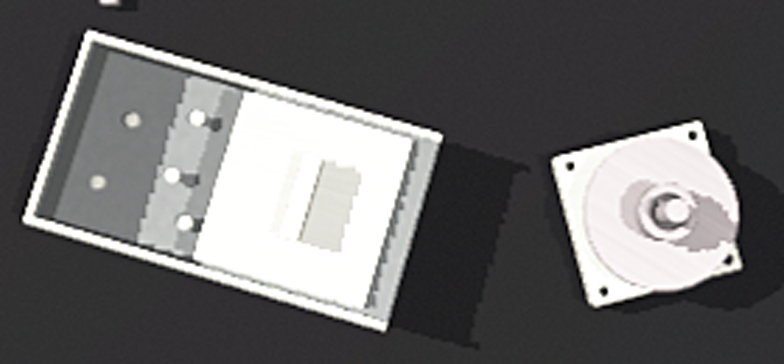

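The crop shows the case axis turned about 17.6 deg clockwise and the cover about 13 mm along its travel. It also shows the knob inside the collar at roughly crop (672,210). Next I turn the tool so its jaw axis lies along the case's y, then fly above the cover for a wrist view.

Emit:
arm_command(
  slide=[
    [0, 0, 0],
    [0, 0, 0],
    [0, 0, 0],
    [0, 0, 0],
    [0, 0, 0],
    [0, 0, 0],
    [0, 0, 0],
    [0, 0, 0],
    [0, 0, 0],
    [0, 0, 0],
    [0, 0, 0],
    [0, 0, 0],
    [0, 0, 0],
    [0, 0, 0],
    [0, 0, 0],
    [0, 0, 0],
  ],
  rot=[
    [0, -0.158, 0],
    [0, -0.158, 0],
    [0, -0.158, 0],
    [0, -0.158, 0],
    [0, -0.158, 0],
    [0, -0.158, 0],
    [0, -0.158, 0],
    [0, -0.158, 0],
    [0, -0.158, 0],
    [0, -0.158, 0],
    [0, -0.158, 0],
    [0, -0.158, 0],
    [0, -0.158, 0],
    [0, -0.158, 0],
    [0, -0.158, 0],
    [0, -0.158, 0],
  ],
  gripper=[0, 0, 0, 0, 0, 0, 0, 0, 0, 0, 0, 0, 0, 0, 0, 0],
)

```text
time_s: 2.15
position: [0.1761, -0.5427, 0.2239]
tcp_rot: [-1.29, -1.053, 1.04]
force: [-0.6, 0.1, 0.3]
opening: -0.002
```

Emit:
arm_command(
  slide=[
    [47, 0, -11.6],
    [47, 0, -11.6],
    [47, 0, -11.6],
    [47, 0, -11.6],
    [47, 0, -11.6],
    [47, 0, -11.6],
    [47, 0, -11.6],
    [47, 0, -11.6],
    [47, 0, -11.6],
    [47, 0, -11.6],
    [47, 0, -11.6],
    [47, 0, -11.6],
    [47, 0, -11.6],
    [47, 0, -11.6],
    [0, 0, 0],
  ],
  rot=[
    [0, 0, 0],
    [0, 0, 0],
    [0, 0, 0],
    [0, 0, 0],
    [0, 0, 0],
    [0, 0, 0],
    [0, 0, 0],
    [0, 0, 0],
    [0, 0, 0],
    [0, 0, 0],
    [0, 0, 0],
    [0, 0, 0],
    [0, 0, 0],
    [0, 0, 0],
    [0, 0, 0],
  ],
  gripper=[0, 0, 0, 0, 0, 0, 0, 0, 0, 0, 0, 0, 0, 0, 0],
)

```text
time_s: 4.03
position: [0.4834, 0.0846, 0.2299]
tcp_rot: [-1.289, -1.053, 1.037]
force: [0.2, -0.0, -0.2]
opening: 0.003
```

```bash
python3 - <<'E'
from h import *
o=get_obs();print(o['time_s'],o['position'],R.from_rotvec(o['tcp_rot']).as_matrix().round(3),o['q'].round(2))
im=save('wrist','pics/w1.png')
g=cv2.cvtColor(im,cv2.COLOR_RGB2GRAY)
E
```

```text
4.025 [0.48339393 0.08455418 0.22994086] [[ 0.216 -0.002 -0.976]
 [ 0.976  0.017  0.216]
 [ 0.016 -1.     0.005]] [-0.    0.15 -0.17  1.25  0.02  0.22]
```

View pics/w1.png

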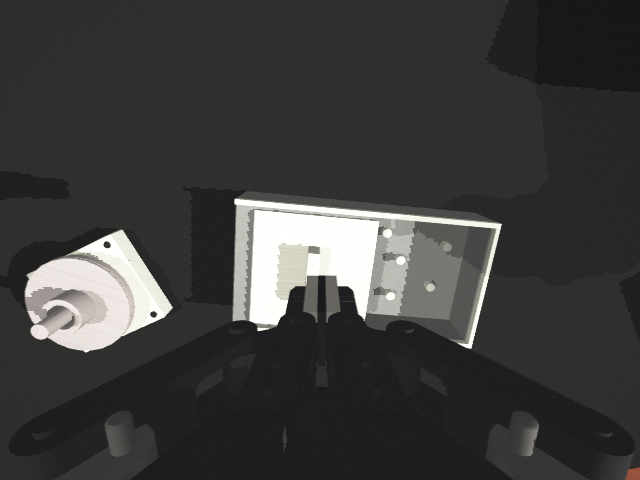

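The wrist view shows the case's near rail from (236,200) to (500,224). The cover runs from u≈253 to u≈379 and the rib is near (322,248), partly behind the fingers. The nested lids are at the left, with the knob tip near (40,331).

```bash
python3 - <<'E'
from h import *
w=cam('wrist')
for n,u,v,z in [('railA',236,200,.057),('railB',500,224,.057),('covL',253,212,.0555),('covR',379,221,.0555),('covL2',252,325,.0555),('covR2',367,318,.0555),('ribtopR',331,248,.0795),('ribtopL',320,247,.0795),('knobtop',40,331,.099),('farR',470,345,.057)]: print(n,ray(w,u,v,z).round(4))
im=cv2.imread('pics/w1.png'); cv2.imwrite('pics/w1c.png',cv2.resize(im[190:350,220:400],None,fx=4,fy=3.6,interpolation=cv2.INTER_CUBIC))
E
```

```text
railA [0.4495 0.0106 0.057 ]
railB [0.5288 0.2554 0.057 ]
covL [0.4645 0.0229 0.0555]
covR [0.5001 0.1401 0.0555]
covL2 [ 0.5817 -0.011   0.0555]
covR2 [0.6011 0.1095 0.0555]
ribtopR [0.5091 0.0892 0.0795]
ribtopL [0.5059 0.0795 0.0795]
knobtop [ 0.5216 -0.1852  0.099 ]
farR [0.6575 0.2128 0.057 ]
```

View pics/w1c.png

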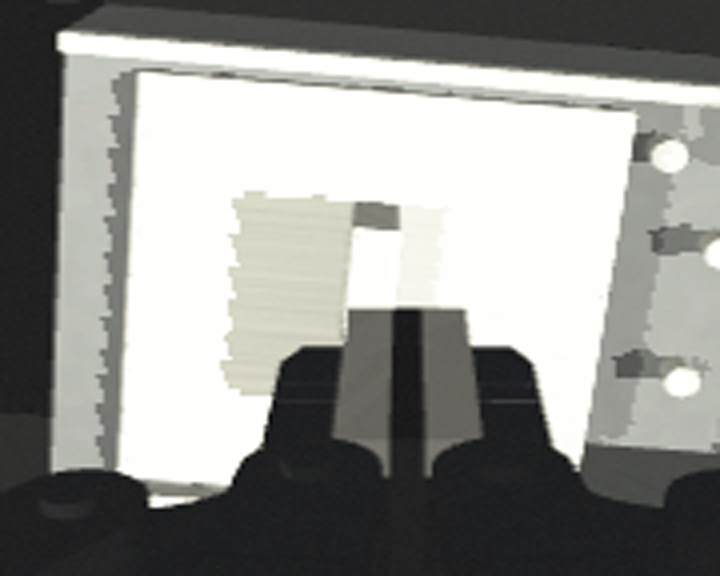

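The crop shows the rib's top from u≈308 to u≈320 (near end at v≈254), with its shadow to the left on the -y side.

```bash
cat > plan.py <<'E'
from h import *
import sys
def plan(p,yaw,n):  # world TCP target -> per-row slide after levelling rotation; prints tool-frame totals
    o=get_obs(); M=R.from_rotvec(o['tcp_rot']).as_matrix()
    x=np.array([np.cos(yaw),np.sin(yaw),0]); y=np.array([0,0,-1]); T=np.stack([x,y,np.cross(x,y)],1)
    rv=R.from_matrix(M.T@T).as_rotvec(); d=np.array(p)-o['position']
    print('t',o['time_s'].__round__(2),'pos',o['position'].round(4),'open',round(o['opening'],3),'F',np.round(o['force'],1),'rot',rv.round(3),'slide_in_target_axes mm',(T.T@d*1000).round(1),'now axes',(M.T@d*1000).round(1))
E
python3 - <<'E'
from plan import *
w=cam('wrist')
a=ray(w,308,253.6,.0795);b=ray(w,320,254,.0795);print(a,b,b-a)
# map from image: wrist rays ~1.5mm off vs top
th=np.radians(-17.6);ex=np.array([np.cos(th),np.sin(th)]);ey=np.array([-np.sin(th),np.cos(th)])
c=np.array([.5564,.1113])
for n,p in dict(ribL=a,ribR=b,covL=ray(w,254,210,.0555),covR=ray(w,379,221.4,.0555),rA=ray(w,236,200,.057),rB=ray(w,500,224,.057)).items(): print(n,((p[:2]-c)@ex).round(4),((p[:2]-c)@ey).round(4))
t=.014
m=(a+b)[:2]/2
ribc=c+ey*((m-c)@ey); print('rib',ribc, 'well',c-.065*ey)
# pusher point: 30 mm behind rib centre
for back in (.045,): plan([*(ribc-ey*back),.13],np.radians(72.4),0)
E
```

```text
[0.50968126 0.06731947 0.0795    ] [0.51252182 0.07804746 0.0795    ] [0.00284056 0.01072799 0.        ]
ribL -0.0312 -0.056
ribR -0.0318 -0.045
covL -0.0629 -0.1112
covR -0.062 0.0105
rA -0.0714 -0.1283
rB -0.0698 0.129
rib [0.54112856 0.06315833] well [0.53674596 0.04934261]
t 4.08 pos [0.4826 0.0834 0.2299] open -0.002 F [-0.1 -0.7  0.4] rot [-0.007  0.088  0.015] slide_in_target_axes mm [-46.6  99.9 -61.9] now axes [-53.4  98.7 -58.1]
```

Emit:
arm_command(
  slide=[
    [0, 0, 0],
    [-12, 15, -15.5],
    [-12, 30, -15.5],
    [-12, 30, -15.5],
    [-11, 25, -15.5],
    [0, 0, 0],
    [0, 0, 0],
  ],
  rot=[
    [-0.007, 0.088, 0.015],
    [0, 0, 0],
    [0, 0, 0],
    [0, 0, 0],
    [0, 0, 0],
    [0, 0, 0],
    [0, 0, 0],
  ],
  gripper=[0, 0, 0, 0, 0, 0, 0],
)

```text
time_s: 4.95
position: [0.5262, 0.0078, 0.1237]
tcp_rot: [-1.34, -0.972, 0.978]
force: [0.1, 0.4, 0.2]
opening: -0.005
```

```bash
python3 - <<'E'
from plan import *
th=np.radians(-17.6);ey=np.array([-np.sin(th),np.cos(th)])
plan([*(np.array([.5411,.0632])-ey*.045),.064],np.radians(72.4),0)
E
```

```text
t 4.95 pos [0.5262 0.0078 0.1237] open -0.005 F [0.1 0.4 0.2] rot [-0.003 -0.006 -0.002] slide_in_target_axes mm [12.3 59.7  2.5] now axes [12.4 59.7  2.4]
```

Emit:
arm_command(
  slide=[
    [6, 20, 1.5],
    [6, 20, 1],
    [0, 12, 0],
    [0, 6, 0],
    [0, 0, 0],
  ],
  rot=[
    [0, -0.006, 0],
    [0, 0, 0],
    [0, 0, 0],
    [0, 0, 0],
    [0, 0, 0],
  ],
  gripper=[0, 0, 0, 0, 0],
)

```text
time_s: 5.58
position: [0.5291, 0.0193, 0.0687]
tcp_rot: [-1.343, -0.983, 0.98]
force: [0.3, 0.2, -0.5]
opening: 0.0
```

```bash
cat > cs.py <<'E'
from plan import *
C0=np.array([.5564,.1113]);TH=np.radians(-17.6);EX=np.array([np.cos(TH),np.sin(TH)]);EY=np.array([-np.sin(TH),np.cos(TH)])
def c(xy): return C0+EX*xy[0]+EY*xy[1]
def where():
    p=get_obs()['position']; d=p[:2]-C0; print('case xy mm',(1000*np.array([d@EX,d@EY])).round(1))
E
python3 - <<'E'
from cs import *
where();plan([*c((0,.030)),.063],np.radians(72.4),0)
E
```

```text
case xy mm [  1.8 -95.9]
t 5.58 pos [0.5291 0.0193 0.0687] open 0.0 F [ 0.3  0.2 -0.5] rot [ 0.004  0.001 -0.001] slide_in_target_axes mm [125.9   5.7   1.8] now axes [125.9   5.6   1.7]
```

Emit:
arm_command(
  slide=[
    [12, 3, 0.5],
    [15, 1, 0.5],
    [15, 0, 0],
    [15, 0, 0],
    [15, 0, 0],
    [15, 0, 0],
    [15, 0, 0],
    [10, 0, 0],
    [8, 0, 0],
    [0, 0, 0],
  ],
  rot=[
    [0, 0, 0],
    [0, 0, 0],
    [0, 0, 0],
    [0, 0, 0],
    [0, 0, 0],
    [0, 0, 0],
    [0, 0, 0],
    [0, 0, 0],
    [0, 0, 0],
    [0, 0, 0],
  ],
  gripper=[0, 0, 0, 0, 0, 0, 0, 0, 0, 0],
)

```text
time_s: 6.82
position: [0.5686, 0.1424, 0.0657]
tcp_rot: [-1.346, -0.985, 0.98]
force: [-0.0, -0.6, 0.3]
opening: 0.004
```

```bash
python3 - <<'E'
from cs import *
where();plan([*c((0,.0445)),.063],np.radians(72.4),0)
E
```

```text
case xy mm [ 2.2 33.3]
t 6.83 pos [0.5686 0.1424 0.0657] open 0.004 F [-0.  -0.6  0.3] rot [ 0.008  0.002 -0.002] slide_in_target_axes mm [11.2  2.7  2.2] now axes [11.2  2.7  2.2]
```

Emit:
arm_command(
  slide=[
    [4, 0, 0.5],
    [3, 0, 0.5],
    [3, 0, 0.5],
    [2, 0, 0],
    [2, 0, 0],
  ],
  rot=[
    [0, 0, 0],
    [0, 0, 0],
    [0, 0, 0],
    [0, 0, 0],
    [0, 0, 0],
  ],
  gripper=[0, 0, 0, 0, 0],
)

```text
time_s: 7.45
position: [0.5714, 0.1553, 0.0658]
tcp_rot: [-1.348, -0.983, 0.98]
force: [-0.3, -7.4, 1.2]
opening: -0.002
```

```bash
python3 - <<'E'
from cs import *
where();plan([*c((0,.0445)),.063],np.radians(72.4),0)
E
```

```text
case xy mm [ 1.  46.5]
t 7.45 pos [0.5714 0.1553 0.0658] open -0.002 F [-0.3 -7.4  1.2] rot [ 0.008  0.    -0.003] slide_in_target_axes mm [-2.   2.8  1. ] now axes [-1.9  2.8  1. ]
```

Emit:
arm_command(
  slide=[
    [2, 0, 0],
    [2, 0, 0],
    [2, 0, 0],
  ],
  rot=[
    [0, 0, 0],
    [0, 0, 0],
    [0, 0, 0],
  ],
  gripper=[0, 0, 0],
)

```text
time_s: 7.82
position: [0.5713, 0.1552, 0.0659]
tcp_rot: [-1.357, -0.973, 0.986]
force: [-0.9, -7.4, 2.9]
opening: -0.003
```

```bash
python3 - <<'E'
from cs import *
where();plan([*c((0,.0445)),.063],np.radians(72.4),0)
E
```

```text
case xy mm [ 0.9 46.4]
t 7.83 pos [0.5713 0.1552 0.0659] open -0.003 F [-0.9 -7.4  2.9] rot [ 0.008 -0.004 -0.016] slide_in_target_axes mm [-1.9  2.9  0.9] now axes [-1.8  2.9  0.9]
```

The cover stopped moving with 7 N of contact force, so it is home. I'll back off, rise, and move to view the well and the lids together.

Emit:
arm_command(
  slide=[
    [-10, 0, 0],
    [-8, -10, 0],
    [-5, -40, 0],
    [-20, -40, 0],
    [-40, -40, 0],
    [-50, -20, 10],
    [-50, 0, 10],
    [-40, 0, 10],
    [0, 0, 0],
    [0, 0, 0],
  ],
  rot=[
    [0, 0, 0],
    [0, 0, 0],
    [0, 0, 0],
    [0, 0, 0],
    [0, 0, 0],
    [0, 0, 0],
    [0, 0, 0],
    [0, 0, 0],
    [0, 0, 0],
    [0, 0, 0],
  ],
  gripper=[0, 0, 0, 0, 0, 0, 0, 0.5, 0.5, 0.5],
)

```text
time_s: 9.07
position: [0.4717, -0.0506, 0.2295]
tcp_rot: [-1.357, -0.983, 0.98]
force: [0.3, 0.0, 0.3]
opening: 0.501
```

```bash
python3 - <<'E'
from cs import *
where();plan([.5216,-.1852,.2],np.radians(72.4),0)
im=save('wrist','pics/w2.png')
E
```

```text
case xy mm [ -31.8 -179.9]
t 9.07 pos [ 0.4717 -0.0506  0.2295] open 0.501 F [0.3 0.  0.3] rot [ 0.015 -0.001 -0.009] slide_in_target_axes mm [-113.2   29.5  -88.2] now axes [-112.8   31.8  -87.9]
```

View pics/w2.png

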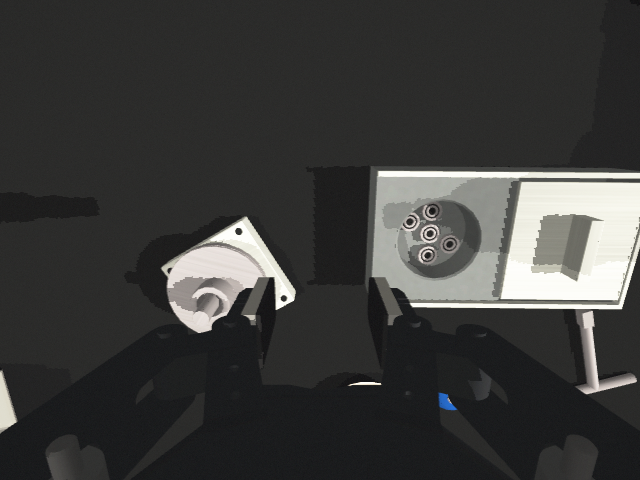

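The wrist view shows the well mouth spanning u 396–482, v 198–280, with the cover to its right over the compartment. The lid plate's left edge is at u≈166 and its top at v≈241, and the knob tip is near (202,318).

```bash
python3 - <<'E'
from cs import *
w=cam('wrist')
print('well old',c((0,-.065)),'ray ctr',ray(w,439,239,.05)[:2].round(4))
def ext(p,r,z):
    a=np.linspace(0,2*np.pi,90); q=np.array([proj(w,[p[0]+r*np.cos(t),p[1]+r*np.sin(t),z]) for t in a]); return q.min(0).round(1),q.max(0).round(1)
print('well proj',ext(c((0,-.065)),.041,.05))
k=[.5216,-.1852]; print('plate proj',ext(k,.054,.055),'knob top',proj(w,[*k,.099]),ext(k,.008,.099),'collar top',ext(k,.02,.073))
print('corner railA',proj(w,[*c((-.07,-.13)),.057]),'far',proj(w,[*c((.07,-.13)),.057]))
print('cover near edge home', proj(w,[*c((-.061,.004)),.0555]))
im=cv2.imread('pics/w2.png'); cv2.imwrite('pics/w2c.png',np.hstack([cv2.resize(im[210:350,150:300],None,fx=2.6,fy=3.9,interpolation=3),cv2.resize(im[160:300,360:510],None,fx=2.6,fy=3.9,interpolation=3)]))
E
```

```text
well old [0.53674596 0.04934261] ray ctr [0.5335 0.0522]
well proj (array([395.9, 202.5]), array([478.2, 280.3]))
plate proj (array([162.4, 246. ]), array([265.9, 340. ])) knob top [199.04702333 316.86475049] (array([190.3, 309.1]), array([207.8, 324.5])) collar top (array([188.3, 284.9]), array([228.6, 321.1]))
corner railA [376.39916079 172.95068081] far [370.17688586 308.2953994 ]
cover near edge home [519.12901203 182.60095456]
```

View pics/w2c.png

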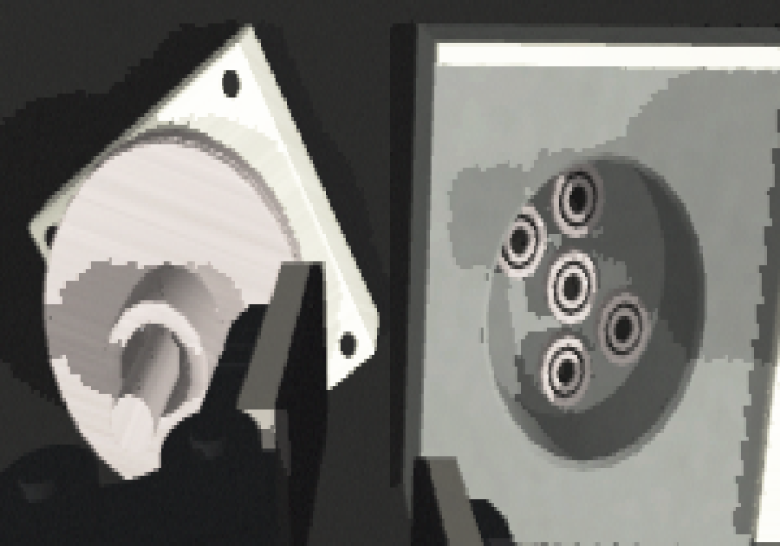

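The crop puts the well mouth at u 397–481.5, v 199–280.5, which gives a centre of about (0.534, 0.0515). The knob top is at about (200.4, 317.7), which gives about (0.5225, -0.184). I'll move above the knob.

Emit:
arm_command(
  slide=[
    [-15, 0, -14],
    [-25, 8, -18],
    [-25, 22, -18],
    [-25, 30, -18],
    [-18, 30, -15],
    [-4, 8, -5],
    [0, 0, 0],
    [0, 0, 0],
  ],
  rot=[
    [0.01, 0, -0.009],
    [0, 0, 0],
    [0, 0, 0],
    [0, 0, 0],
    [0, 0, 0],
    [0, 0, 0],
    [0, 0, 0],
    [0, 0, 0],
  ],
  gripper=[0.6, 0.6, 0.6, 0.6, 0.6, 0.6, 0.6, 0.6],
)

```text
time_s: 10.12
position: [0.5304, -0.1784, 0.1306]
tcp_rot: [-1.336, -0.999, 0.986]
force: [0.3, -0.1, -0.1]
opening: 0.601
```

```bash
python3 - <<'E'
from cs import *
plan([.5225,-.184,.13],np.radians(72.4),0)
w=cam('wrist');im=save('wrist','pics/w3.png')
print(proj(w,[.5225,-.184,.099]),proj(w,[.5225,-.184,.073]))
cv2.imwrite('pics/w3c.png',cv2.resize(cv2.imread('pics/w3.png')[180:420,170:470],None,fx=2.5,fy=2.5,interpolation=3))
E
```

```text
t 10.12 pos [ 0.5304 -0.1784  0.1306] open 0.601 F [ 0.3 -0.1 -0.1] rot [0.007 0.016 0.004] slide_in_target_axes mm [-7.7  0.6  5.8] now axes [-7.6  0.5  6. ]
[306.77915547 259.13953884] [308.36853175 244.84276393]
```

View pics/w3c.png

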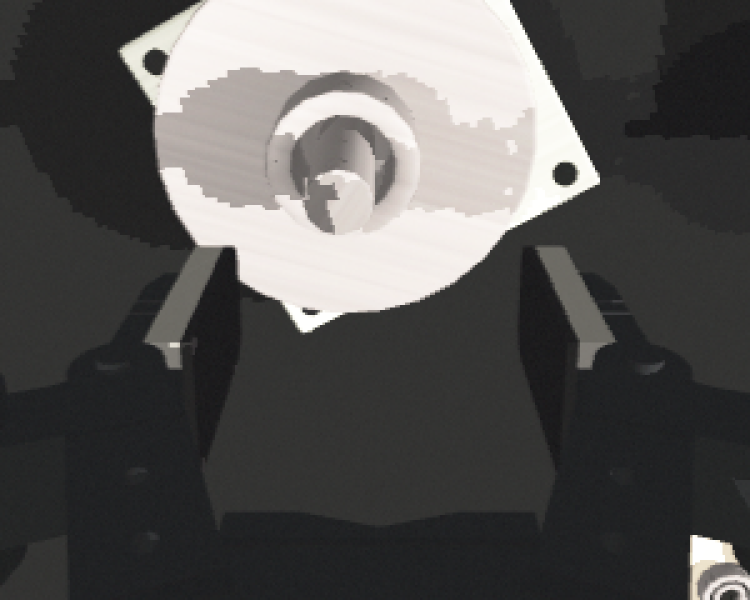

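The knob top is at crop (339,202), which is (305.6,260.8) in the full picture and within 1 mm of the prediction. I'll centre on it, descend and grip.

Emit:
arm_command(
  slide=[
    [-5, 0, 3],
    [-3.5, 10, 2],
    [0, 15, 0],
    [0, 14, 0],
    [0, 8, 0],
    [0, 2, 0],
    [0, 0, 0],
  ],
  rot=[
    [0.007, 0.016, 0.004],
    [0, 0, 0],
    [0, 0, 0],
    [0, 0, 0],
    [0, 0, 0],
    [0, 0, 0],
    [0, 0, 0],
  ],
  gripper=[0.6, 0.6, 0.6, 0.6, 0.6, 0.6, 0.6],
)

```text
time_s: 11.05
position: [0.5226, -0.1846, 0.0795]
tcp_rot: [-1.34, -0.981, 0.979]
force: [-0.7, -1.0, -0.0]
opening: 0.603
```

```bash
python3 - <<'E'
from cs import *
plan([.5231,-.1849,.0765],np.radians(72.4),0)
E
```

```text
t 11.05 pos [ 0.5226 -0.1846  0.0795] open 0.603 F [-0.7 -1.  -0. ] rot [ 0.002 -0.     0.   ] slide_in_target_axes mm [-0.2  3.  -0.6] now axes [-0.2  3.  -0.6]
```

Emit:
arm_command(
  slide=[
    [0, 3, 0],
    [0, 0, 0],
    [0, 0, 0],
    [0, 0, 0],
    [0, 0, 0],
    [0, 0, 0],
    [0, 0, 0],
  ],
  rot=[
    [0, 0, 0],
    [0, 0, 0],
    [0, 0, 0],
    [0, 0, 0],
    [0, 0, 0],
    [0, 0, 0],
    [0, 0, 0],
  ],
  gripper=[0.6, 0.3, 0.1, 0.05, 0.05, 0.05, 0.05],
  grip_force=60,
)

```text
time_s: 11.92
position: [0.5233, -0.1853, 0.0773]
tcp_rot: [-1.342, -0.981, 0.979]
force: [-0.6, -0.2, 0.2]
opening: 0.162
```

```bash
python3 - <<'E'
from cs import *
plan([.5231,-.1849,.0765],np.radians(72.4),0)
E
```

```text
t 11.93 pos [ 0.5233 -0.1853  0.0773] open 0.162 F [-0.6 -0.2  0.2] rot [ 0.003 -0.    -0.001] slide_in_target_axes mm [0.3 0.8 0.3] now axes [0.3 0.8 0.3]
```

Emit:
arm_command(
  slide=[
    [0, -5, 0],
    [0, -10, 0],
    [0, -15, 0],
    [0, -20, 0],
    [0, -20, 0],
    [0, -12, 0],
    [0, -5, 0],
    [0, 0, 0],
  ],
  rot=[
    [0, 0, 0],
    [0, 0, 0],
    [0, 0, 0],
    [0, 0, 0],
    [0, 0, 0],
    [0, 0, 0],
    [0, 0, 0],
    [0, 0, 0],
  ],
  gripper=[0.05, 0.05, 0.05, 0.05, 0.05, 0.05, 0.05, 0.05],
)

```text
time_s: 12.92
position: [0.5227, -0.1843, 0.1702]
tcp_rot: [-1.341, -0.982, 0.979]
force: [-0.1, 0.2, -3.6]
opening: 0.164
```

```bash
python3 - <<'E'
from cs import *
plan([.534,.0515,.15],np.radians(72.4),0)
E
```

```text
t 12.93 pos [ 0.5227 -0.1843  0.1702] open 0.164 F [-0.1  0.2 -3.6] rot [ 0.003  0.    -0.   ] slide_in_target_axes mm [228.2  20.2  60.5] now axes [228.2  20.   60.5]
```

Emit:
arm_command(
  slide=[
    [12, 0, 3],
    [22, 0, 6],
    [30, 0, 8],
    [34, 0, 9],
    [34, 0, 9],
    [34, 0, 9],
    [28, 0, 7],
    [18, 0, 5],
    [10, 0, 3],
    [4, 0, 1],
    [0, 0, 0],
    [0, 0, 0],
  ],
  rot=[
    [0, 0, 0],
    [0, 0, 0],
    [0, 0, 0],
    [0, 0, 0],
    [0, 0, 0],
    [0, 0, 0],
    [0, 0, 0],
    [0, 0, 0],
    [0, 0, 0],
    [0, 0, 0],
    [0, 0, 0],
    [0, 0, 0],
  ],
  gripper=[0.05, 0.05, 0.05, 0.05, 0.05, 0.05, 0.05, 0.05, 0.05, 0.05, 0.05, 0.05],
)

```text
time_s: 14.42
position: [0.5275, 0.0629, 0.1624]
tcp_rot: [-1.328, -0.973, 0.985]
force: [0.2, -0.8, -3.1]
opening: 0.158
```

```bash
python3 - <<'E'
from cs import *
plan([.534,.0515,.12],np.radians(72.4),0)
w=cam('wrist');save('wrist','pics/w4.png')
p=get_obs()['position'];print('knob top here',proj(w,[p[0],p[1],p[2]+.0217]),'collar top edge',[proj(w,[*(p[:2]+.02*np.array(d)),p[2]-.0043]).round(1) for d in (EX*-1,EY,-EY)])
print('plate',[proj(w,[*(p[:2]+.054*np.array(d)),p[2]-.0283]).round(1) for d in (EX*-1,EY,-EY)])
print('rail corner, cover corner',proj(w,[*c((-.072,-.128)),.057]),proj(w,[*c((-.063,.006)),.0555]))
E
```

```text
t 14.43 pos [0.5275 0.0629 0.1624] open 0.158 F [ 0.2 -0.8 -3.1] rot [-0.013  0.001  0.   ] slide_in_target_axes mm [-8.9 42.4 -9.7] now axes [ -8.9  42.2 -10.2]
knob top here [320.49756473 317.75388815] collar top edge [array([320.7, 250.9]), array([362.5, 290.9]), array([278.8, 290.7])]
plate [array([320.8, 172.4]), array([419.3, 272.6]), array([222.1, 272.4])]
rail corner, cover corner [220.37524615 157.24587617] [403.75783637 169.9665212 ]
```

View pics/w4.png

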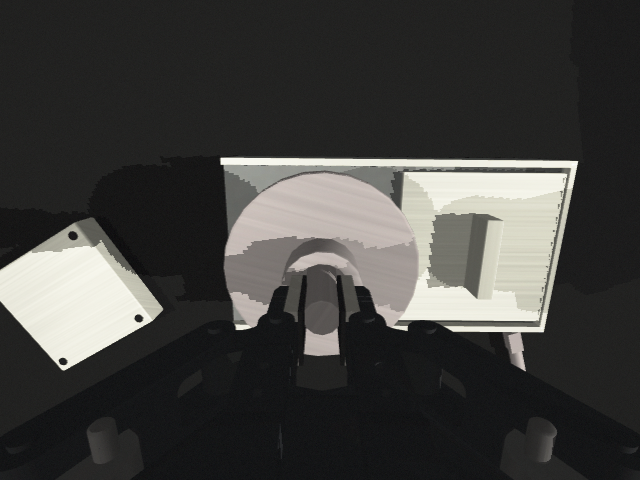

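The lids hang centred in the grip, with the plate at u 223–418 and its top at v≈171 as predicted. The case's rail corner is at (221,158), which fits well ≈ (0.5355, 0.0518), and the cover is home at the right. Next I align.

Emit:
arm_command(
  slide=[
    [-4, 0, -5],
    [-4, 8, -4],
    [-0.5, 14, -2],
    [0, 10, 0],
    [0, 4, 0],
    [0, 0, 0],
  ],
  rot=[
    [-0.013, 0, 0],
    [0, 0, 0],
    [0, 0, 0],
    [0, 0, 0],
    [0, 0, 0],
    [0, 0, 0],
  ],
  gripper=[0.05, 0.05, 0.05, 0.05, 0.05, 0.05],
)

```text
time_s: 15.22
position: [0.5354, 0.049, 0.1227]
tcp_rot: [-1.339, -0.978, 0.979]
force: [0.6, 0.0, -3.3]
opening: 0.158
```

```bash
python3 - <<'E'
from cs import *
plan([.5355,.0518,.0923],np.radians(72.4),0)
E
```

```text
t 15.22 pos [0.5354 0.049  0.1227] open 0.158 F [ 0.6  0.  -3.3] rot [-0.    -0.002 -0.   ] slide_in_target_axes mm [ 2.6 30.4  0.8] now axes [ 2.7 30.4  0.8]
```

Emit:
arm_command(
  slide=[
    [2.6, 2, 0.8],
    [0, 6, 0],
    [0, 6, 0],
    [0, 0, 0],
  ],
  rot=[
    [0, 0, 0],
    [0, 0, 0],
    [0, 0, 0],
    [0, 0, 0],
  ],
  gripper=[0.05, 0.05, 0.05, 0.05],
)

```text
time_s: 15.72
position: [0.5359, 0.0524, 0.1084]
tcp_rot: [-1.34, -0.98, 0.979]
force: [0.1, 1.1, -2.9]
opening: 0.159
```

```bash
python3 - <<'E'
from cs import *
plan([.5355,.0518,.0923],np.radians(72.4),0)
E
```

```text
t 15.72 pos [0.5359 0.0524 0.1084] open 0.159 F [ 0.1  1.1 -2.9] rot [ 0.001 -0.001  0.   ] slide_in_target_axes mm [-0.7 16.1  0.2] now axes [-0.7 16.1  0.2]
```

Emit:
arm_command(
  slide=[
    [-0.7, 3, 0.2],
    [0, 3, 0],
    [0, 3, 0],
    [0, 2, 0],
    [0, 2, 0],
  ],
  rot=[
    [0, 0, 0],
    [0, 0, 0],
    [0, 0, 0],
    [0, 0, 0],
    [0, 0, 0],
  ],
  gripper=[0.05, 0.05, 0.05, 0.05, 0.05],
)

```text
time_s: 16.35
position: [0.5359, 0.0516, 0.0949]
tcp_rot: [-1.34, -0.98, 0.978]
force: [0.3, 0.8, -3.9]
opening: 0.162
```

```bash
python3 - <<'E'
from cs import *
plan([.5355,.0518,.0923],np.radians(72.4),0)
E
```

```text
t 16.35 pos [0.5359 0.0516 0.0949] open 0.162 F [ 0.3  0.8 -3.9] rot [ 0.002 -0.001  0.   ] slide_in_target_axes mm [0.1 2.6 0.4] now axes [0.1 2.6 0.4]
```

The plug is well into the mouth with no contact. I'll finish lowering until it seats.

Emit:
arm_command(
  slide=[
    [0, 1.5, 0],
    [0, 1.5, 0],
    [0, 1, 0],
    [0, 0, 0],
  ],
  rot=[
    [0, 0, 0],
    [0, 0, 0],
    [0, 0, 0],
    [0, 0, 0],
  ],
  gripper=[0.05, 0.05, 0.05, 0.05],
)

```text
time_s: 16.85
position: [0.5359, 0.0514, 0.0924]
tcp_rot: [-1.342, -0.981, 0.978]
force: [-0.2, -0.9, -3.1]
opening: 0.165
```

```bash
python3 - <<'E'
from cs import *
plan([.5355,.0518,.0923],np.radians(72.4),0)
E
```

```text
t 16.85 pos [0.5359 0.0514 0.0924] open 0.165 F [-0.2 -0.9 -3.1] rot [ 0.003 -0.001  0.   ] slide_in_target_axes mm [0.3 0.1 0.5] now axes [0.3 0.1 0.5]
```

Emit:
arm_command(
  slide=[
    [0, 1, 0],
    [0, 1, 0],
    [0, 1, 0],
  ],
  rot=[
    [0, 0, 0],
    [0, 0, 0],
    [0, 0, 0],
  ],
  gripper=[0.05, 0.05, 0.05],
)

```text
time_s: 17.23
position: [0.536, 0.0512, 0.0921]
tcp_rot: [-1.343, -0.982, 0.977]
force: [-4.7, -0.8, 6.6]
opening: 0.162
```

```bash
python3 - <<'E'
from cs import *
plan([.5355,.0518,.0923],np.radians(72.4),0)
E
```

```text
t 17.23 pos [0.536  0.0512 0.0921] open 0.162 F [-4.7 -0.8  6.6] rot [ 0.004 -0.001  0.   ] slide_in_target_axes mm [ 0.4 -0.2  0.7] now axes [ 0.4 -0.2  0.7]
```

It has seated: z stopped at 0.092 as expected, with 6.6 N upward. Now I release, go down to the collar and grip it.

Emit:
arm_command(
  slide=[
    [0, -0.5, 0],
    [0, 0, 0],
    [0, 0, 0],
    [0, 0, 0],
    [0, 0, 0],
    [0, 8, 0],
    [0, 10, 0],
    [0, 8, 0],
    [0, 3, 0],
    [0, 0, 0],
  ],
  rot=[
    [0, 0, 0],
    [0, 0, 0],
    [0, 0, 0],
    [0, 0, 0],
    [0, 0, 0],
    [0, 0, 0],
    [0, 0, 0],
    [0, 0, 0],
    [0, 0, 0],
    [0, 0, 0],
  ],
  gripper=[0.2, 0.4, 0.7, 0.7, 0.7, 0.7, 0.7, 0.7, 0.7, 0.7],
)

```text
time_s: 18.48
position: [0.5368, 0.0512, 0.0609]
tcp_rot: [-1.343, -0.982, 0.977]
force: [-0.5, 0.0, -0.5]
opening: 0.707
```

```bash
python3 - <<'E'
from cs import *
plan([.5358,.0514,.0625],np.radians(72.4),0)
w=cam('wrist');save('wrist','pics/w5.png')
k=np.array([.5358,.0514])
print('plate',[proj(w,[*(k+.054*np.array(d)),.064]).round(1) for d in (EX*-1,EY,-EY)],'collar top',[proj(w,[*(k+.02*np.array(d)),.088]).round(1) for d in (EX*-1,EY,-EY)],'knobtop',proj(w,[*k,.114]))
E
```

```text
t 18.48 pos [0.5368 0.0512 0.0609] open 0.707 F [-0.5  0.  -0.5] rot [ 0.005 -0.001  0.001] slide_in_target_axes mm [-0.1 -1.6  1. ] now axes [-0.1 -1.6  1. ]
plate [array([320.2, 175.7]), array([438.9, 295.3]), array([202. , 295.5])] collar top [array([320.2, 275.2]), array([372. , 323.1]), array([268.6, 323.2])] knobtop [319.99915585 367.17177425]
```

View pics/w5.png

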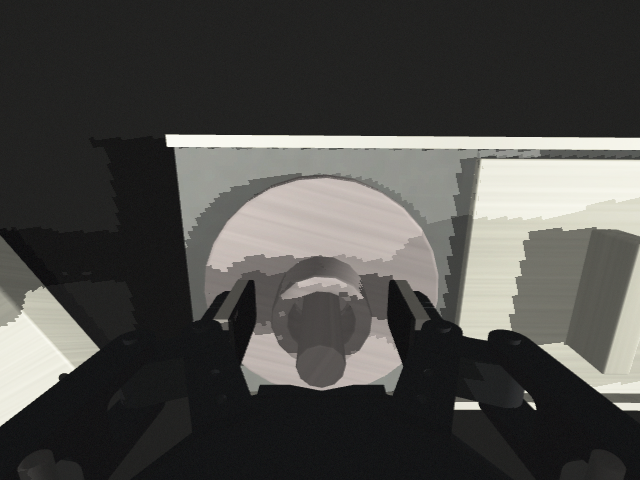

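The knob top is at (321,366), matching the seated prediction. The plate is level (u 205–438) and the collar sits centred between the pads (u 272–370). I'll grip the collar.

Emit:
arm_command(
  slide=[
    [0, -2, 0.8],
    [0, 0, 0],
    [0, 0, 0],
    [0, 0, 0],
    [0, 0, 0],
    [0, 0, 0],
  ],
  rot=[
    [0.004, 0, 0],
    [0, 0, 0],
    [0, 0, 0],
    [0, 0, 0],
    [0, 0, 0],
    [0, 0, 0],
  ],
  gripper=[0.7, 0.5, 0.35, 0.3, 0.3, 0.3],
  grip_force=60,
)

```text
time_s: 19.27
position: [0.5369, 0.0514, 0.0642]
tcp_rot: [-1.341, -0.981, 0.977]
force: [0.7, 0.2, 0.4]
opening: 0.447
```

Emit:
arm_command(
  slide=[
    [0, -3, 0],
    [0, -5, 0],
    [0, -5, 0],
    [0, 0, 0],
  ],
  rot=[
    [0, 0, 0],
    [0, 0, 0],
    [0, 0, 0],
    [0, 0, 0],
  ],
  gripper=[0.3, 0.3, 0.3, 0.3],
)

```text
time_s: 19.77
position: [0.5364, 0.0515, 0.0778]
tcp_rot: [-1.341, -0.981, 0.978]
force: [-0.8, -0.7, -3.0]
opening: 0.441
```

```bash
python3 - <<'E'
from cs import *
plan([.5358,.0514,.18],np.radians(72.4),0)
E
```

```text
t 19.77 pos [0.5364 0.0515 0.0778] open 0.441 F [-0.8 -0.7 -3. ] rot [ 0.002 -0.001  0.001] slide_in_target_axes mm [  -0.3 -102.2    0.6] now axes [  -0.2 -102.2    0.4]
```

Emit:
arm_command(
  slide=[
    [0, -8, 0],
    [0, -8, 0],
    [0, 0, 0],
    [0, 0, 0],
  ],
  rot=[
    [0, 0, 0],
    [0, 0, 0],
    [0, 0, 0],
    [0, 0, 0],
  ],
  gripper=[0.3, 0.3, 0.3, 0.3],
)

```text
time_s: 20.27
position: [0.5366, 0.0515, 0.0953]
tcp_rot: [-1.341, -0.981, 0.977]
force: [-0.5, 0.3, -1.3]
opening: 0.441
```

```bash
python3 - <<'E'
from cs import *
F=[]
for i in range(6): read_camera('wrist'); F.append(get_obs()['force'])
print(np.mean(F,0),np.std(F,0))
plan([.5358,.0514,.18],np.radians(72.4),0)
save('wrist','pics/w6.png');save('scene','pics/s6.png')
a=cv2.imread('pics/w6.png')[120:420,120:520]; b=cv2.imread('pics/s6.png')[110:410,290:540]
w=cam('wrist'); print('knobtop if seated',proj(w,[.5358,.0514,.114]))
cv2.imwrite('pics/d6.png',np.hstack([a,cv2.resize(b,None,fx=1.2,fy=1)]))
E
```

```text
[-0.12115927 -0.08753529 -1.35656879] [0.31535158 0.30059783 0.30816053]
t 20.57 pos [0.5364 0.0515 0.095 ] open 0.444 F [-0.1  0.2 -1. ] rot [ 0.002 -0.001  0.001] slide_in_target_axes mm [ -0.2 -85.    0.5] now axes [ -0.2 -85.    0.4]
knobtop if seated [320.0006543  313.59566111]
```

View pics/d6.png

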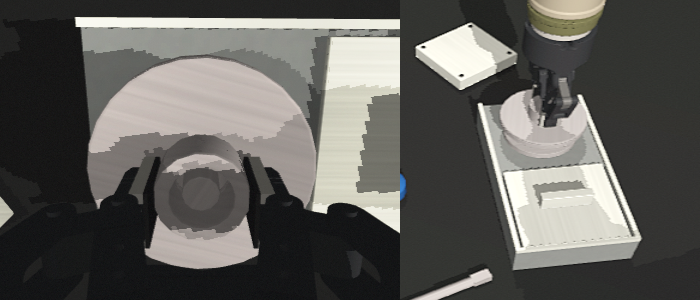

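The load is now 1.4 N, so only the outer lid is lifted, and the knob top at about (320,310) is still at its seated position. I'll lift it clear.

Emit:
arm_command(
  slide=[
    [0, -8, 0],
    [0, -12, 0],
    [0, -15, 0],
    [0, -15, 0],
    [0, -15, 0],
    [0, -12, 0],
    [0, -7, 0],
    [0, -2, 0],
    [0, 0, 0],
    [0, 0, 0],
    [0, 0, 0],
  ],
  rot=[
    [0, 0, 0],
    [0, 0, 0],
    [0, 0, 0],
    [0, 0, 0],
    [0, 0, 0],
    [0, 0, 0],
    [0, 0, 0],
    [0, 0, 0],
    [0, 0, 0],
    [0, 0, 0],
    [0, 0, 0],
  ],
  gripper=[0.3, 0.3, 0.3, 0.3, 0.3, 0.3, 0.3, 0.3, 0.3, 0.3, 0.3],
)

```text
time_s: 22.05
position: [0.5365, 0.0514, 0.1881]
tcp_rot: [-1.342, -0.982, 0.977]
force: [0.0, -0.1, -2.3]
opening: 0.441
```

```bash
python3 - <<'E'
from cs import *
plan([.5358,.0514,.18],np.radians(72.4),0)
save('scene','pics/s7.png');save('wrist','pics/w7.png')
a=cv2.resize(cv2.imread('pics/s7.png')[60:400,200:500],None,fx=1.5,fy=1.5); b=cv2.imread('pics/w7.png')[100:420,160:600]
b=cv2.copyMakeBorder(b,0,510-320,0,0,0)[:, :350]
cv2.imwrite('pics/d7.png',np.hstack([a,b]))
E
```

```text
t 22.05 pos [0.5365 0.0514 0.1881] open 0.441 F [ 0.  -0.1 -2.3] rot [ 0.004 -0.001  0.001] slide_in_target_axes mm [-0.2  8.1  0.6] now axes [-0.2  8.1  0.7]
```

View pics/d7.png

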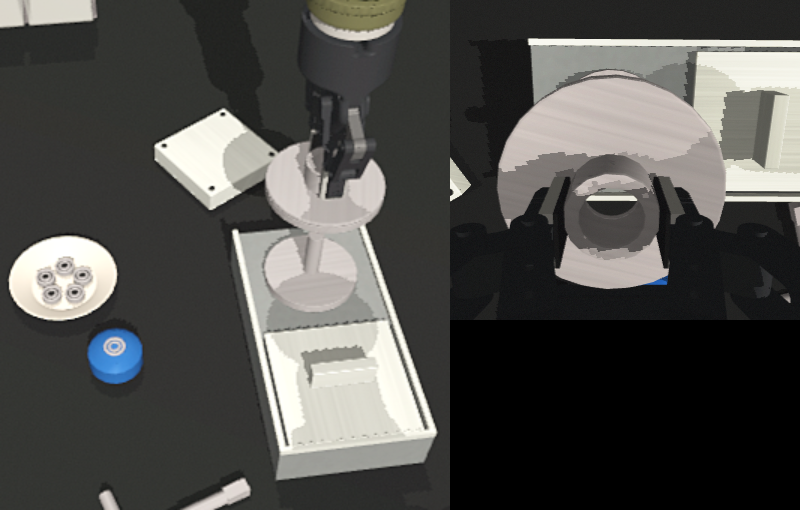

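The inner lid is seated in the well with its disc flat near (310,272). The outer lid is held level above the knob, the cover is home, and the bystanders have not moved. I'm handing it in.

```bash
python3 -c "
from h import *
print(sign_off())"
```

```text
the job is handed in; nothing more can be done
None
```

The job is done and handed in at about 22 s of the 54 s allowed.

- **Cover:** I pushed it by its rib until it stopped moving, with about 7 N of contact force. The later pictures show it home over the spacer compartment.
- **Lids:** I lifted both by the knob (about 3.5 N) and lowered them into the well. They stopped at the expected seated height with 6.6 N upward, and only then did I let go. I then gripped the collar and lifted the outer lid alone.
- **Final pose:** The outer lid is held about 124 mm above its nested height, where 62 mm is just clear of the knob. It is level to within about 0.3 degrees. The last picture shows the inner lid seated flat and the wheel and saucer where they were. Only part of the T-tool was in that view, and the arm never went near it.

**Checks that disagreed:**
- **Load readings:** single readings of the outer lid's load were noisy, at 3.0 N just after lift-off and 2.3 N at the end. Six readings averaged 1.4 N, which fits the outer lid alone.
- **Case position:** the top camera and the wrist camera differed by about 2 mm. I used the wrist camera's value.

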